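Clamp a capped bottle in the cap-torque tester

TASK

Set the bottle with the blue screw cap upright on the round rest of the cap-torque tester, between its four rubber posts, and let go of it. Then take the tester's crank by its free-spinning grip and wind it clockwise in one steady run, without letting go or going back, until the posts hold the bottle firmly; stop as soon as the crank has clearly become harder to turn, before the bottle is crushed, and let go. Leave the other bottles and the timer alone.

Things in the scene. Friction and masses are not known exactly. Their poses are not given: they have to be found in the camera images.
- sample: the sample: clear plastic reagent bottle, 54 mm in diameter, with a ribbed blue screw cap (45 mm in diameter, its straight side from 98 to 120 mm above the bottle's underside); 120 mm tall in all, 0.17 kg; the shoulder just below the cap ends at 93 mm. Origin at the centre of its underside, z up along its axis.
- clamp_centre (a point): middle of the round rubber rest on the tester's jaw plate, where the bottle stands, 55 mm above the worktop. Axes as the tester's: x away from its operator panel, y to its left, z up. Four rubber posts, 16 mm thick, tops 52 mm above the rest, stand in pairs on two jaws, 20 mm to either side of the middle in x, and close on the bottle along y.
- crank_axis (a point): point on the crank's upright axis at the height where the grip is to be held, 130 mm above the worktop; 165 mm to the right (-y) of clamp_centre in the tester's frame. The crank stands on a grey gearbox on the right part of the tester.
- crank (a joint): turn of the crank in rad, 0 with the jaws fully open, growing clockwise seen from above; free up to 21. Each rad brings each jaw 2 mm nearer the middle; it stays where left. Push along the circle at the grip: 7 to 8 N running free, 10 to 14 N with the bottle held firmly (40 to 90 N a jaw), which comes 0.4 to 0.7 rad after first contact; at 17 N (150 N a jaw, about 1 rad) the bottle is crushed.
- grip_centre (a point): mid-height of the crank's grip, 130 mm above the worktop, 60 mm from crank_axis.
- grip: the crank's grip: upright black plastic sleeve with grey rings, 24 mm in diameter, 42 mm tall, spinning freely on the crank's pin, so that it need not turn in the fingers. The steel crank arm below it has its top 104 mm above the worktop. Origin at the middle of its lower end, 106 mm above the worktop. When the hand stops, the push drops by 3 to 4 N but its rise under load stays.
- jaw_left: left jaw of the tester with its two rubber posts; slides along the tester's y. Origin between its two posts, level with the rest, 58 mm from the middle when the crank is at 0.
- jaw_right: right jaw of the tester. Origin level with the rest, 58 mm from the middle when the crank is at 0, nominally between its two posts; but its post plate is set in slots by its last user and may stand up to 6 mm nearer to the middle or farther off than the origin says, which is not measured. First contact with the bottle so comes between about 13 and 16.3 rad.
- bottle_a: neighbour, to be left alone: open reagent bottle with orange print, 58 mm in diameter, 128 mm tall; origin at the centre of its underside
- bottle_b: neighbour, to be left alone: open reagent bottle with dark print, 61 mm in diameter, 132 mm tall; origin at the centre of its underside
- timer: neighbour, to be left alone: flat white lab timer with a green and a red key, 70x62x18 mm; origin at the centre of its underside
- tester: the cap-torque tester: white bench instrument fixed to the worktop, 180 mm deep (x) and 325 mm long (y), with a sloping operator panel at its front (-x), an aluminium jaw plate and, on its right part, a grey gearbox with the crank. Origin on the worktop under clamp_centre.

How it is judged (in metres and radians):
On the way, in this order (a step that is already met when the one before it is completed fails the run):
1. the capped bottle stands upright on the tester's rest, released (horizontal distance between sample and clamp_centre below 0.014 m and distance between sample and clamp_centre below 0.0155 m and angle between sample's own z axis and vertical below 0.08 rad and contact force between the fingers and sample below 0.1 N), for 0.2 s.
2. the crank, held by its grip, has been wound past 8 rad (value of joint crank above 8 rad and contact force between the fingers and grip above 0.5 N), for 0.1 s.
3. the posts of both jaws press on the bottle (contact force between each of jaw_left, jaw_right and sample above 25 N), for 0.2 s.
At the end, for the whole second after the job is handed in: The capped bottle stands upright (within 0.06 rad) on the rest within 12 mm of its middle, both jaws press on it with 25 to 150 N each, bottle and crank are at rest, the neighbours are within 20 mm of where they stood (all of step 3 and contact force between each of jaw_left, jaw_right and sample below 150 N and distance between sample and clamp_centre below 0.012 m and angle between sample's own z axis and vertical below 0.06 rad and linear speed of sample below 0.02 m/s and velocity of joint crank between -0.1 and 0.1 rad/s and distance of each of bottle_a, bottle_b, timer from where it was at the start of the episode below 0.02 m); the robot touches nothing.
It fails at once if a jaw presses on the bottle with more than 150 N (crushed) (contact force between any of jaw_left, jaw_right and sample above 150 N).
It fails at once if the crank is let go on the way (between 6.5 and 12 rad) (value of joint crank between 6.5 and 12 rad and contact force between the fingers and grip below 0.05 N).
It fails at once if the crank is turned other than by its grip (velocity of joint crank above 0.5 rad/s and contact force between the fingers and grip below 0.05 N).
It fails at once if the crank is wound back on the way (more than 1 rad/s backward below 12 rad) or jerked (faster than 8 rad/s) ((velocity of joint crank below -1 rad/s and value of joint crank below 12 rad) or velocity of joint crank above 8 rad/s).
It fails at once if a neighbour is knocked away (distance of any of bottle_a, bottle_b, timer from where it was at the start of the episode above 0.04 m).
It also fails if it takes over 72 s, if anything falls off the work surface, if the arm or the gripper's body presses on something with over 40 N, if the wrist force passes 120 N, or if a joint passes its speed limit or range.

ROBOT

A 6-joint arm with a two-finger parallel gripper is mounted at the origin on a cart in front of the work surface, level with it; the furniture and walls round the work are solid. World frame = base frame: x ahead of the robot, y to its left, z up, the work surface at z = 0. Lengths are in m, angles in degrees, forces in N, time in s.
With the tool pointing down it reaches from about 0.375 to 0.925 m from the base axis. Payload 5.7 kg.
Tool frame: the origin (TCP) lies at the very end of the fingers, on their centre line; the grasp point (between the pads) lies 19 mm behind it; z points along the fingers, y is the line along which they close (so a half turn about z gives the same grasp; the last joint's range is limited). The gripper opens to 88 mm and grips with 3 to 60 N. Pads are 20 mm wide; open, the fingers measure 115 mm over their backs; the gripper's body (75 mm by 178 mm) begins 61 mm behind the grasp point.
Start: joints at [-80.392, 20.558, 86.54, -0, 72.909, -6.595], TCP at [0.167, -0.576, 0.223] pointing down, gripper open.
Joint ranges: [-170.27, 170.27], [-57.76, 135], [12.27, 136.19], [-55.21, 235.2], [11.17, 155.16], [-170.74, 170.74]. Speed limits (degrees/s): [136.94, 136.94, 180, 180, 180, 180].

INTERFACE

Orientations are given as a 3x3 rotation matrix whose columns are the frame's x, y, z axes.
In Python, from workcell import env gives the robot as it stands.
- The arm moves only by the tool step_arm, never from a script. Its argument "steps" is one flat list of numbers, 7 for each row, row after row: the closure, from 0 (fully open) to 1 (shut), then the shift along the tool's x, y, z in mm, then the turn, a rotation vector about the tool's x, y, z in degrees. A call has 1 to 12 rows; each row shifts and turns the commanded pose from where the row before left it, along the tool's axes as they then stand; what a row does not reach is not made up. A row lasts 1/12 s, in which the tool goes at most 41.7 mm and 7.16 degrees, less where a joint would pass 70% of its speed; a pose out of reach is approached as far as the arm can. A call is refused whole if a number of a shift passes 41.7 or a number of a turn 7.16, either way. A call with a gripper value outside its range is refused whole. The fingers move at their own pace and stop on an object; the grip force is fixed at half the most. Time passes only in rows, so rows that do not move let the fingers close. It gives the time, the measured TCP pose, the force, the opening and the grip force at its end, in the units of the state.
- env.get_state(): the state, without advancing time (a new reading comes with each control period).
- env.get_image(name): name is "scene" or "top"; returns a dict with "img" (420x560x3 uint8, blue, green, red), "vertical_fov" (degrees; the focal length in pixels is half the picture's height over the tangent of half this angle, whatever the lens; pixels are square), "cx", "cy" (the principal point, pixels), "dist" ([k1, k2, p1, p2, k3] as OpenCV has them; the pictures are not rectified), "extrinsics" (4x4, takes a point from world to camera coordinates). Camera axes: x right, y down, z forward; pixel columns grow to the right and rows downward; lengths in m; the calibration is good to about 2 mm. A picture is of the moment at which its call begins. There is no depth.
- env.hand_in(): hands the job in; it is judged then, once.
The state is a dict: "time_s": time; "joint_pos": joint angles; "qd": joint speeds; "tau": joint torques, N m; "ee_pos": TCP position; "tool_rot": TCP orientation; "contact_force": force on the tool from outside, world axes, zero at the start; "wrist_torque": the same for the moment, N m; "width": finger opening in m; "grasp_force": force on a finger pad.
Only numpy, scipy, OpenCV 4.12 (cv2) and the standard library are available. Lean on these libraries where they do the work, as an engineer would, in place of code of your own. Each camera call takes 0.05 s, during which the arm holds its last target. There are 200 camera calls.

## Working session

There is one attempt and no reset: what is moved stays moved. The work goes in short steps, Python scripts to look and compute and a tool call to move; the robot and the scene stay as the last step left them, time stands still between calls to the robot, and variables do not carry over. Pictures are saved under pics/ and viewed, at most 10 in all, crops included, and the job is handed in when it is done.

Besides the shell and the picture viewer there is one more tool, called after ">>>" by a JSON object that holds its "name" and its "arguments". step_arm: Moves the arm, as the interface text tells. Its arguments: {"type":"object","properties":{"steps":{"type":"array","items":{"type":"number"}}},"required":["steps"]}

```bash
mkdir -p pics; cat > h.py <<'E'
import numpy as np, cv2
from workcell import env
def cam(d):
    f=d["img"].shape[0]/2/np.tan(np.radians(d["vertical_fov"])/2)
    return np.array([[f,0,d["cx"]],[0,f,d["cy"]],[0,0,1.]]),np.array(d["dist"],float),np.array(d["extrinsics"])
def ray(d,uv):
    K,D,E=cam(d); n=cv2.undistortPoints(np.array([[uv]],float),K,D)[0,0]
    R,t=E[:3,:3],E[:3,3]; return -R.T@t, R.T@np.array([n[0],n[1],1])
def onz(d,uv,z):
    c,r=ray(d,uv); return c+r*(z-c[2])/r[2]
def proj(d,p):
    K,D,E=cam(d); return cv2.projectPoints(np.array(p,float).reshape(-1,1,3),cv2.Rodrigues(E[:3,:3])[0],E[:3,3],K,D)[0][:,0]
E
python3 - <<'E'
from h import *
import pickle
for n in("scene","top"):
    d=env.get_image(n); cv2.imwrite(f"pics/{n}0.png",d["img"]); pickle.dump(d,open(n+"0.pkl","wb"))
    print(n,d["vertical_fov"],d["dist"],ray(d,(280,210)))
s=env.get_state();print(s["time_s"],s["ee_pos"],s["tool_rot"],s["width"],s["contact_force"])
E
```

```text
scene 51.188717703635845 [-0.0573128  0.         0.         0.         0.       ] (array([0.02141152, 0.56632496, 0.95495182]), array([ 0.45563205, -0.48268999, -0.74796491]))
top 42.40321029515846 [-0.19401051  0.          0.          0.          0.        ] (array([0.1613252 , 0.11070487, 1.82580237]), array([ 0.2078481 , -0.07054852, -0.97568851]))
0.1 [ 0.16731356 -0.57554991  0.22191211] [[ 9.60269949e-01  2.79072645e-01 -2.88705656e-04]
 [ 2.79072743e-01 -9.60268630e-01  1.60096993e-03]
 [ 1.69551929e-04 -1.61793320e-03 -9.99998677e-01]] 0.08797623152704732 [ 0.14819654 -0.22664722  0.21815539]
```

View pics/scene0.png

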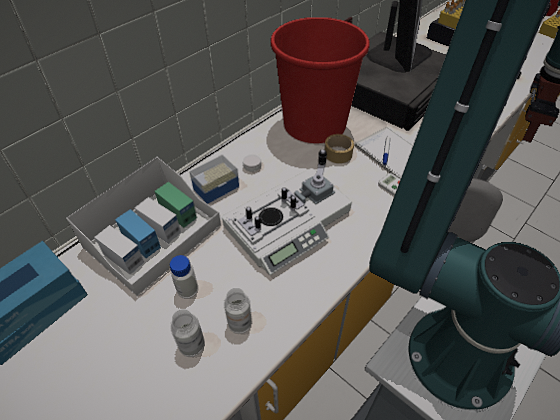

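View pics/top0.png

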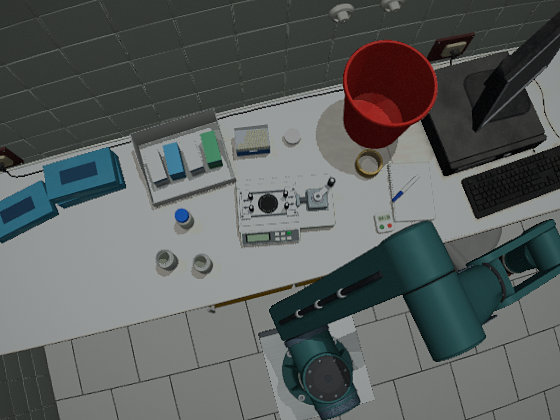

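The top view shows the blue cap at (182,216), the rest at (268,203), the gearbox at (316,200), the grip at about (331,183) and the timer at (384,222). The scene view shows the cap at (180,264), the rest at (270,216) and the grip at (322,157). I'll enlarge the tester in both views.

```bash
python3 - <<'E'
from h import *
import pickle
s,t=[pickle.load(open(n+"0.pkl","rb")) for n in("scene","top")]
a=cv2.resize(t["img"][165:255,225:345],None,fx=5,fy=5,interpolation=cv2.INTER_CUBIC)[:, :]
b=cv2.resize(s["img"][140:280,215:360],None,fx=4,fy=4,interpolation=cv2.INTER_CUBIC)
cv2.imwrite("pics/ct.png",a);cv2.imwrite("pics/cs.png",b)
for d,n in((s,"s"),(t,"t")):
    h=cv2.cvtColor(d["img"],cv2.COLOR_BGR2HSV); m=cv2.inRange(h,(112,180,90),(125,255,255))
    k,_,st,c=cv2.connectedComponentsWithStats(m)
    print(n,[(st[i],c[i],onz(d,c[i],.12)) for i in range(1,k) if st[i,4]>40])
E
```

```text
s []
t []
```

View pics/ct.png

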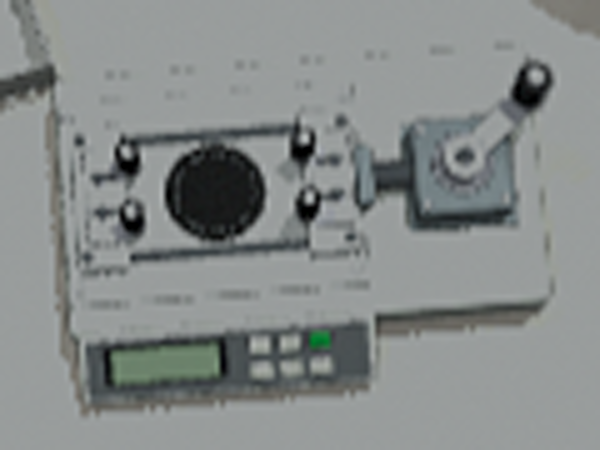

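View pics/cs.png

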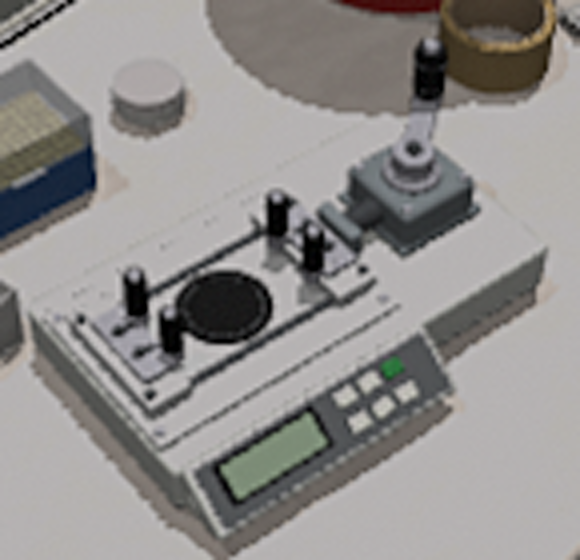

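The crops put the rest's centre at top (268,203.4) and scene (271,216). The grip's top is at top (332,180), its body is at scene (322,157), and the crank hub is at top (317.8,196). Next I refine these with masks and rays.

```bash
cat > m.py <<'E'
from h import *
import pickle
s,t=[pickle.load(open(n+"0.pkl","rb")) for n in("scene","top")]
def blob(d,m,seed):
    k,l,st,c=cv2.connectedComponentsWithStats(m.astype(np.uint8)); 
    i=min((i for i in range(1,k) if st[i,4]>15),key=lambda i:np.hypot(*(c[i]-seed))); return c[i],st[i],l==i
def tri(u,v):
    (a,r),(b,q)=ray(s,u),ray(t,v); A=np.c_[r,-q]; x=np.linalg.lstsq(A,b-a,rcond=None)[0]
    p,w=a+x[0]*r,b+x[1]*q; return (p+w)/2,np.linalg.norm(p-w)
if __name__=="__main__":
    np.set_printoptions(precision=4,suppress=True)
    C={}
    for d,n,sr,sc,sg in((s,"s",(271,216),(180,264),(322,157)),(t,"t",(268,203),(182,216),(331,183))):
        im=d["img"].astype(int); b,g,r=im[...,0],im[...,1],im[...,2]
        dark=im.max(2)<75
        rc,rs,rm=blob(d,dark,sr); e=cv2.fitEllipse(max(cv2.findContours(rm.astype(np.uint8),0,2)[0],key=len))
        cc,cs,_=blob(d,(b>g*1.5)&(b>r*2)&(b>60),sc)
        gc,gs,_=blob(d,dark,sg)
        print(n,"rest",rc,rs,e,onz(d,rc,.055)); print(" cap",cc,cs,onz(d,cc,.11)); print(" grip",gc,gs,onz(d,gc,.13))
        C[n]=[rc,cc,gc]
    for i in range(3): print(tri(C["s"][i],C["t"][i]))
    print("hub",onz(t,(317.8,196.2),.104), "hub scene", onz(s,(215+412/4,140+150/4),.104))
E
python3 m.py
```

```text
s rest [268.795  217.4525] [255 208  28  22 400] ((268.5784912109375, 217.82882690429688), (18.70201873779297, 27.75273323059082), 64.50994110107422) [0.5736 0.0258 0.055 ]
 cap [179.2594 264.4369] [170 255  20  22 293] [0.5935 0.3042 0.11  ]
 grip [333.6054 156.5378] [318 145  35  22 370] [ 0.55   -0.2165  0.13  ]
t rest [267.4354 203.0748] [258 194  20  19 294] ((267.4720458984375, 203.03665161132812), (17.90941619873047, 19.137939453125), 90.46643829345703) [0.5723 0.0174 0.055 ]
 cap [181.3691 215.0805] [175 209  14  14 149] [0.5914 0.3018 0.11  ]
 grip [330.4359 182.6667] [327 178   8   9  39] [ 0.5694 -0.1943  0.13  ]
(array([0.577 , 0.0185, 0.0452]), np.float64(0.0057689183555620395))
(array([0.5927, 0.303 , 0.1092]), np.float64(0.003023895157945301))
(array([ 0.5533, -0.1974,  0.1453]), np.float64(0.027239954140849246))
hub [ 0.5417 -0.1458  0.104 ] hub scene [ 0.5443 -0.1427  0.104 ]
```

```bash
python3 - <<'E'
from m import *
np.set_printoptions(precision=4,suppress=True)
for n,a,b,z in(("rest",(271,216.3),(267.5,203.05),.055),("grip",(322.4,157.3),(330.8,182.3),.13),("griptop",(322.7,151.5),(332.4,180),.148)):
    print(n,onz(s,a,z),onz(t,b,z),tri(a,b))
# posts tops: crop coordinates
for n,a,b in(("LF",(277,200),(305,130)),("LN",(313,232),(310,192)),("RF",(135,273),(127,145)),("RN",(170,312),(132,205))):
    a=(215+a[0]/4,140+a[1]/4);b=(225+b[0]/5,165+b[1]/5); print(n,onz(s,a,.107),onz(t,b,.107),tri(a,b))
for nm,pt in(("timer",(384,222)),("bA",(166,260)),("bB",(203,264)),("bintop",(389,75)),("ring",(369,163))): print(nm,onz(t,pt,{"timer":.018,"bA":.13,"bB":.13,"bintop":.3,"ring":.05}[nm]))
for p in ((344,80),(436,80),(389,42),(389,122)): print(onz(t,p,.3))
print("bin rim scene", [onz(s,p,.3) for p in((273,40),(369,48),(316,68))])
E
```

```text
rest [0.572  0.0188 0.055 ] [0.5723 0.0172 0.055 ] (array([0.5731, 0.0173, 0.0528]), np.float64(0.0006556270850386249))
grip [ 0.5712 -0.1925  0.13  ] [ 0.5703 -0.1958  0.13  ] (array([ 0.5721, -0.1957,  0.127 ]), np.float64(0.002444484477485314))
griptop [ 0.574  -0.1954  0.148 ] [ 0.572  -0.1997  0.148 ] (array([ 0.5746, -0.1994,  0.1445]), np.float64(0.0038234008621848676))
LF [ 0.5786 -0.0414  0.107 ] [ 0.5843 -0.049   0.107 ] (array([ 0.5871, -0.0503,  0.0945]), np.float64(0.0005947174421628226))
LN [ 0.5411 -0.0358  0.107 ] [ 0.5431 -0.0413  0.107 ] (array([ 0.5454, -0.0417,  0.099 ]), np.float64(0.0012323543180034538))
RF [0.6018 0.0696 0.107 ] [0.6039 0.0666 0.107 ] (array([0.6053, 0.0665, 0.1018]), np.float64(0.00020971486591736313))
RN [0.5616 0.0778 0.107 ] [0.5639 0.0732 0.107 ] (array([0.566 , 0.0733, 0.0995]), np.float64(0.0008027334814460818))
timer [ 0.4154 -0.3553  0.018 ]
bA [0.4565 0.3794 0.13  ]
bB [0.415  0.2677 0.13  ]
bintop [ 0.8195 -0.4415  0.3   ]
ring [ 0.623  -0.3582  0.05  ]
[ 0.836  -0.2978  0.3   ]
[ 0.7689 -0.5846  0.3   ]
[ 0.9321 -0.4797  0.3   ]
[ 0.6682 -0.3914  0.3   ]
bin rim scene [array([ 0.9153, -0.3566,  0.3   ]), array([ 0.6679, -0.5172,  0.3   ]), array([ 0.7115, -0.319 ,  0.3   ])]
```

The measurements hold together: rest about (0.572, 0.018), crank axis about (0.543, -0.1445), 164 mm apart; grip about (0.571, -0.195), 58 mm from the axis; cap about (0.5925, 0.303) at z about 0.109. Now I move toward the bottle, keeping the orientation.

>>> {"name": "step_arm", "arguments": {"steps": [0,30,-20,0,0,0,0,0,30,-20,0,0,0,0,0,30,-20,0,0,0,0,0,30,-20,0,0,0,0,0,30,-20,0,0,0,0,0,30,-20,0,0,0,0,0,30,-20,0,0,0,0,0,30,-20,0,0,0,0,0,30,-20,0,0,0,0,0,30,-20,0,0,0,0,0,22,-33,0,0,0,0,0,22,-33,0,0,0,0]}}

```text
time_s: 1.1
ee_pos: [0.4243, -0.2232, 0.2224]
tool_rot: [[0.96, 0.279, -0.0], [0.279, -0.96, 0.0], [0.0, -0.0, -1.0]]
contact_force: [0.3, -0.0, -0.3]
width: 0.0879
grasp_force: 0.0
```

>>> {"name": "step_arm", "arguments": {"steps": [0,22,-33,0,0,0,0,0,22,-33,0,0,0,0,0,22,-33,0,0,0,0,0,22,-33,0,0,0,0,0,22,-33,0,0,0,0,0,22,-33,0,0,0,0,0,22,-33,0,0,0,0,0,22,-33,0,0,0,0,0,22,-33,0,0,0,0,0,22,-33,0,0,0,0,0,22,-33,0,0,0,0,0,22,-33,0,0,0,0]}}

```text
time_s: 2.1
ee_pos: [0.5664, 0.2313, 0.2223]
tool_rot: [[0.96, 0.279, -0.001], [0.279, -0.96, -0.0], [-0.001, -0.0, -1.0]]
contact_force: [0.8, -1.6, -0.2]
width: 0.0875
grasp_force: 0.0
```

```bash
cat > go.py <<'E'
import sys
from h import *
np.set_printoptions(precision=4,suppress=True)
s=env.get_state(); R=np.array(s["tool_rot"]); p=np.array(s["ee_pos"])
print(s["time_s"],p,R.tolist() if len(sys.argv)<2 else "",s["joint_pos"],s["width"],s["contact_force"],s["grasp_force"])
if len(sys.argv)>3: print("tool shift mm",R.T@(np.array(list(map(float,sys.argv[1:4])))-p)*1000)
E
python3 go.py .5925 .303 .222
```

```text
2.1 [0.5664 0.2313 0.2223]  [15.7443 21.5618 85.0077 -0.     73.4728 89.5226] 0.08748498462167084 [ 0.8174 -1.616  -0.1683] 0.0
tool shift mm [ 45.1043 -61.5871   0.2655]
```

>>> {"name": "step_arm", "arguments": {"steps": [0,15,-21,0,0,0,0,0,15,-21,0,0,0,0,0,15,-19,0,0,0,0,0,0,0,0,0,0,0,0,0,0,20,0,0,0,0,0,0,20,0,0,0,0,0,0,20,0,0,0]}}

```text
time_s: 2.68
ee_pos: [0.5925, 0.3, 0.1619]
tool_rot: [[0.96, 0.279, 0.0], [0.279, -0.96, -0.0], [-0.0, 0.0, -1.0]]
contact_force: [1.0, -1.2, -0.5]
width: 0.0879
grasp_force: 0.0
```

```bash
python3 go.py .5925 .303 .095; python3 - <<'E'
from h import *
for n in("scene","top"):
    d=env.get_image(n); im=d["img"].astype(int);b,g,r=im[...,0],im[...,1],im[...,2]
    u,v=proj(d,[(.5925,.303,.12)])[0].astype(int)
    c=cv2.resize(d["img"][v-45:v+45,u-50:u+50],None,fx=4,fy=4); cv2.imwrite(f"pics/p_{n}.png",c)
a=[cv2.imread(f"pics/p_{n}.png") for n in("scene","top")]; cv2.imwrite("pics/p.png",np.hstack(a))
E
```

```text
2.6833 [0.5925 0.3    0.1619]  [20.9083 28.8438 81.8997 -0.0106 69.2575 94.691 ] 0.08794129597067592 [ 1.0135 -1.1962 -0.4703] 0.0
tool shift mm [ 0.8344 -2.8559 66.9401]
```

View pics/p.png

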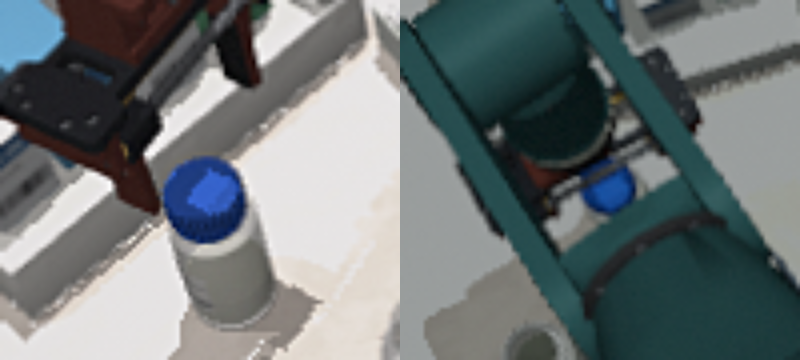

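```bash
python3 - <<'E'
from h import *
import pickle
d=pickle.load(open("scene0.pkl","rb"));t=pickle.load(open("top0.pkl","rb"))
u,v=proj(d,[(.5925,.303,.12)])[0].astype(int)
R=np.array([.279,-.96,0])
for p in ((.5925,.3,.162),np.array((.5925,.3,.162))+.05*R,np.array((.5925,.3,.162))-.05*R,(.5925,.303,.12)): 
    q=proj(d,[p])[0]; print((q-[u-50,v-45])*4)
E
```

```text
[191.37020303 137.37061645]
[241.9963657   74.80358066]
[137.82148572 203.64490329]
[200.57666947 183.62797607]
```

The gripper straddles the cap: the fingertips are at about (150,210) and (250,85) in the crop, with the cap between them at (205,190). I descend and grasp.

>>> {"name": "step_arm", "arguments": {"steps": [0,1,-3,17,0,0,0,0,0,0,17,0,0,0,0,0,0,17,0,0,0,0,0,0,16,0,0,0,0,0,0,0,0,0,0,1,0,0,0,0,0,0,1,0,0,0,0,0,0,1,0,0,0,0,0,0,1,0,0,0,0,0,0,1,0,0,0,0,0,0,1,0,0,0,0,0,0]}}

```text
time_s: 3.7
ee_pos: [0.5932, 0.3037, 0.0964]
tool_rot: [[0.96, 0.279, 0.001], [0.279, -0.96, 0.0], [0.001, -0.0, -1.0]]
contact_force: [0.6, -0.2, -0.4]
width: 0.0517
grasp_force: 0.0
```

```bash
python3 go.py .572 .018 .222
```

```text
3.7 [0.5932 0.3037 0.0964]  [21.1721 32.8703 85.0201  0.0074 62.0503 94.9638] 0.051702280600754054 [ 0.5692 -0.1946 -0.3593] 0.0
tool shift mm [ -99.9271  268.3939 -125.7345]
```

>>> {"name": "step_arm", "arguments": {"steps": [1,0,0,0,0,0,0,1,0,0,0,0,0,0,1,0,0,0,0,0,0,1,0,0,0,0,0,0,1,0,0,0,0,0,0,1,0,0,-15,0,0,0,1,0,0,-25,0,0,0,1,0,0,-25,0,0,0]}}

```text
time_s: 4.37
ee_pos: [0.5913, 0.3029, 0.1595]
tool_rot: [[0.96, 0.279, -0.004], [0.279, -0.96, -0.001], [-0.004, 0.0, -1.0]]
contact_force: [1.5, 0.5, -1.4]
width: 0.0447
grasp_force: 30.0
```

>>> {"name": "step_arm", "arguments": {"steps": [1,0,0,-25,0,0,0,1,0,0,-25,0,0,0,1,-3,8,-25,0,0,0,1,-12,32,-5,0,0,0,1,-12,34,0,0,0,0,1,-12,34,0,0,0,0,1,-12,34,0,0,0,0,1,-12,34,0,0,0,0,1,-12,34,0,0,0,0,1,-12,32,0,0,0,0,1,-8,20,0,0,0,0,1,0,0,0,0,0,0]}}

```text
time_s: 5.37
ee_pos: [0.5737, 0.0211, 0.24]
tool_rot: [[0.961, 0.275, -0.002], [0.275, -0.961, -0.002], [-0.002, 0.001, -1.0]]
contact_force: [0.8, 1.3, -2.3]
width: 0.044
grasp_force: 30.0
```

```bash
python3 go.py .572 .018 .153;python3 - <<'E'
from h import *
for n in("scene","top"):
    d=env.get_image(n)
    u,v=proj(d,[(.572,.018,.1)])[0].astype(int)
    c=cv2.resize(d["img"][v-45:v+45,u-50:u+50],None,fx=4,fy=4); cv2.imwrite(f"pics/q_{n}.png",c)
a=[cv2.imread(f"pics/q_{n}.png") for n in("scene","top")]; cv2.imwrite("pics/q.png",np.hstack(a))
E
```

```text
5.3667 [0.5737 0.0211 0.24  ]  [-4.7023 17.6189 88.4164 -0.1267 74.0591 69.3414] 0.0440454933894631 [ 0.8053  1.3176 -2.3264] 29.999198019504547
tool shift mm [-2.3359  2.4033 86.992 ]
```

View pics/q.png

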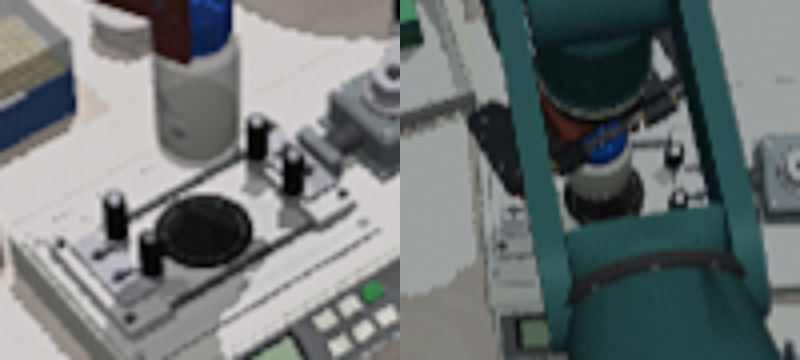

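The bottle hangs upright in the fingers above the rest, clear of the posts. I lower it most of the way.

>>> {"name": "step_arm", "arguments": {"steps": [1,-1,1,14,0,0,0,1,0,0,14,0,0,0,1,0,0,14,0,0,0,1,0,0,14,0,0,0,1,0,0,12,0,0,0,1,0,0,10,0,0,0,1,0,0,0,0,0,0,1,0,0,0,0,0,0]}}

```text
time_s: 6.13
ee_pos: [0.5736, 0.025, 0.1622]
tool_rot: [[0.96, 0.28, -0.001], [0.28, -0.96, 0.0], [-0.001, -0.001, -1.0]]
contact_force: [-0.2, 1.0, -0.7]
width: 0.0446
grasp_force: 30.0
```

```bash
python3 go.py .572 .018 .1515
```

```text
6.1333 [0.5736 0.025  0.1622]  [-4.4035 22.0019 93.776   0.0175 64.3083 69.3321] 0.04460652716612919 [-0.1672  0.956  -0.7133] 29.99966472387314
tool shift mm [-3.5298  6.3021 10.6502]
```

>>> {"name": "step_arm", "arguments": {"steps": [1,-2,3,0,0,0,0,1,-1.5,3,0,0,0,0,1,0,0,3,0,0,0,1,0,0,3,0,0,0,1,0,0,2,0,0,0,1,0,0,1.5,0,0,0,1,0,0,0,0,0,0,1,0,0,0,0,0,0]}}

```text
time_s: 6.8
ee_pos: [0.5722, 0.0175, 0.153]
tool_rot: [[0.96, 0.279, -0.0], [0.279, -0.96, 0.0], [-0.0, -0.0, -1.0]]
contact_force: [-0.5, -0.9, -1.7]
width: 0.0444
grasp_force: 30.0
```

>>> {"name": "step_arm", "arguments": {"steps": [1,0,0,1,0,0,0,1,0,0,0.7,0,0,0,1,0,0,0,0,0,0,1,0,0,0,0,0,0]}}

```text
time_s: 7.13
ee_pos: [0.5724, 0.0175, 0.1515]
tool_rot: [[0.96, 0.279, -0.0], [0.279, -0.96, 0.0], [0.0, -0.0, -1.0]]
contact_force: [-0.5, -0.8, -1.5]
width: 0.0445
grasp_force: 30.0
```

>>> {"name": "step_arm", "arguments": {"steps": [1,0,0,0.7,0,0,0,1,0,0,0.7,0,0,0,1,0,0,0,0,0,0,1,0,0,0,0,0,0]}}

```text
time_s: 7.47
ee_pos: [0.5728, 0.0175, 0.1511]
tool_rot: [[0.96, 0.279, 0.001], [0.279, -0.96, 0.0], [0.001, 0.0, -1.0]]
contact_force: [-2.4, 0.7, 5.0]
width: 0.0443
grasp_force: 30.0
```

Contact at the expected height. I release the bottle and rise.

>>> {"name": "step_arm", "arguments": {"steps": [0,0,0,0,0,0,0,0,0,0,0,0,0,0,0,0,0,0,0,0,0,0,0,0,0,0,0,0,0,0,0,0,0,0,0,0,0,0,0,0,0,0,0,0,0,0,0,0,0,0,0,0,0,0,0,0,0,0,-10,0,0,0,0,0,0,-25,0,0,0,0,0,0,-25,0,0,0,0,0,0,0,0,0,0]}}

```text
invalid input at $.steps: expected a multiple of 7 numbers
```

```bash
python3 go.py .571 -.195 .208; python3 - <<'E'
from h import *
import pickle
for n in("scene","top"):
    d=env.get_image(n)
    pickle.dump(d,open(n+"1.pkl","wb"))
    im=d["img"].astype(int);b,g,r=im[...,0],im[...,1],im[...,2]
    m=((b>g*1.5)&(b>r*2)&(b>60)).astype(np.uint8); k,_,st,c=cv2.connectedComponentsWithStats(m)
    q=proj(d,[(.572,.018,.165)])[0]
    print(n,q,[(st[i],c[i],onz(d,c[i],.165)) for i in range(1,k) if np.hypot(*(c[i]-q))<30 and st[i,4]>10])
    u,v=q.astype(int)
    cv2.imwrite(f"pics/r_{n}.png",cv2.resize(d["img"][v-45:v+45,u-35:u+65],None,fx=4,fy=4))
cv2.imwrite("pics/r.png",np.hstack([cv2.imread(f"pics/r_{n}.png") for n in("scene","top")]))
E
```

```text
7.4667 [0.5728 0.0175 0.1511]  [-5.1628 22.5638 94.7109  0.0192 62.6568 68.6268] 0.044337655017861265 [-2.4212  0.7008  4.9722] 30.000930726528168
tool shift mm [-60.9802 203.5992 -56.9898]
scene [270.27068539 187.6803972 ] [(array([270, 181,  10,  17, 133], dtype=int32), array([274.15037594, 189.22556391]), array([0.56104039, 0.01533043, 0.165     ]))]
top [267.04022873 195.15427392] [(array([267, 196,   9,   6,  30], dtype=int32), array([270.96666667, 198.86666667]), array([0.55716233, 0.00902476, 0.165     ]))]
```

View pics/r.png

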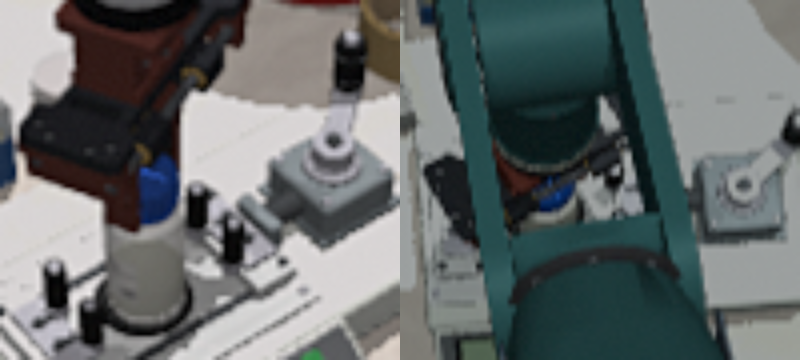

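The call was refused because of a miscount. The picture shows the bottle standing upright and centred on the dark rest, still held. I release it now.

>>> {"name": "step_arm", "arguments": {"steps": [0,0,0,0,0,0,0,0,0,0,0,0,0,0,0,0,0,0,0,0,0,0,0,0,0,0,0,0,0,0,0,0,0,0,0,0,0,0,0,0,0,0,0,0,0,0,0,0,0,0,0,-10,0,0,0,0,0,0,-20,0,0,0,0,0,0,-25,0,0,0,0,0,0,0,0,0,0]}}

```text
invalid input at $.steps: expected a multiple of 7 numbers
```

```bash
python3 go.py .571 -.195 .208
```

```text
7.5667 [0.5728 0.0176 0.1511]  [-5.1597 22.5628 94.7116  0.02   62.6563 68.6236] 0.04475155792877089 [-2.2558  1.4514  5.7015] 30.000792145729065
tool shift mm [-61.008  203.6273 -56.9858]
```

>>> {"name": "step_arm", "arguments": {"steps": [0,0,0,0,0,0,0,0,0,0,0,0,0,0,0,0,0,0,0,0,0,0,0,0,0,0,0,0,0,0,0,0,0,0,0,0,0,0,0,0,0,0,0,0,0,0,0,0,0,0,0,0,0,0,0,0,0,0,0,-10,0,0,0,0,0,0,-20,0,0,0,0,0,0,-25,0,0,0,0,0,0,0,0,0,0]}}

```text
time_s: 8.57
ee_pos: [0.5754, 0.0172, 0.2102]
tool_rot: [[0.96, 0.279, 0.008], [0.279, -0.96, -0.001], [0.007, 0.003, -1.0]]
contact_force: [1.3, -0.1, 0.8]
width: 0.0881
grasp_force: 0.0
```

```bash
python3 go.py .571 -.195 .208; python3 - <<'E'
from h import *
import pickle
d=env.get_image("scene"); pickle.dump(d,open("scene1.pkl","wb"))
im=d["img"].astype(int);b,g,r=im[...,0],im[...,1],im[...,2]
m=((b>g*1.5)&(b>r*2)&(b>60)).astype(np.uint8); k,_,st,c=cv2.connectedComponentsWithStats(m)
print(proj(d,[(.572,.018,.165)]),[(st[i],c[i],onz(d,c[i],.165)) for i in range(1,k) if st[i,4]>30])
E
```

```text
8.5667 [0.5754 0.0172 0.2102]  [-5.1665 18.9914 90.8666  0.0093 69.694  68.6236] 0.0880552718626085 [ 1.2597 -0.0936  0.7521] 0.0
tool shift mm [-63.5092 202.5309   2.2686]
[[270.27068539 187.6803972 ]] [(array([192, 178,  47,  25, 362], dtype=int32), array([216.6160221 , 190.43093923]), array([0.66475035, 0.11621839, 0.165     ])), (array([262, 180,  18,  18, 253], dtype=int32), array([270.77470356, 188.69565217]), array([0.56858567, 0.01972847, 0.165     ]))]
```

Step 1 is done: the bottle stands at about (0.569, 0.020). Next I go over the grip with the fingers partly closed.

>>> {"name": "step_arm", "arguments": {"steps": [0.43,-9,29,0,0,0,0,0.43,-9,29,0,0,0,0,0.43,-9,29,0,0,0,0,0.43,-9,29,0,0,0,0,0.43,-9,29,0,0,0,0,0.43,-9,29,0,0,0,0,0.43,-9,29,0,0,0,0,0.43,0,0,0,0,0,0,0.43,0,0,0,0,0,0,0.43,0,0,10,0,0,0,0.43,0,0,10,0,0,0,0.43,0,0,10,0,0,0]}}

```text
time_s: 9.62
ee_pos: [0.5681, -0.1936, 0.1737]
tool_rot: [[0.96, 0.28, -0.001], [0.28, -0.96, 0.001], [-0.001, -0.001, -1.0]]
contact_force: [-0.1, -0.4, -0.4]
width: 0.0497
grasp_force: 0.0
```

```bash
python3 go.py .572 -.196 .112; python3 - <<'E'
from h import *
for n in("scene","top"):
    d=env.get_image(n)
    u,v=proj(d,[(.572,-.196,.148)])[0].astype(int)
    cv2.imwrite(f"pics/w_{n}.png",cv2.resize(d["img"][v-45:v+45,u-50:u+50],None,fx=4,fy=4))
    print(n,[(proj(d,[p])[0]-[u-50,v-45])*4 for p in((.572,-.196,.148),np.array(env.get_state()["ee_pos"]))])
cv2.imwrite("pics/w.png",np.hstack([cv2.imread(f"pics/w_{n}.png") for n in("scene","top")]))
E
```

```text
9.6167 [ 0.5681 -0.1936  0.1737]  [-25.4219  23.2737  89.7526   0.021   67.0429  48.288 ] 0.04968540955857654 [-0.0791 -0.3596 -0.412 ] 0.0
tool shift mm [ 3.1333  3.492  61.659 ]
scene [array([201.57133637, 182.85143997]), array([207.03631414, 162.36752297])]
top [array([201.26433753, 181.12064335]), array([202.89691468, 179.87811476])]
```

View pics/w.png

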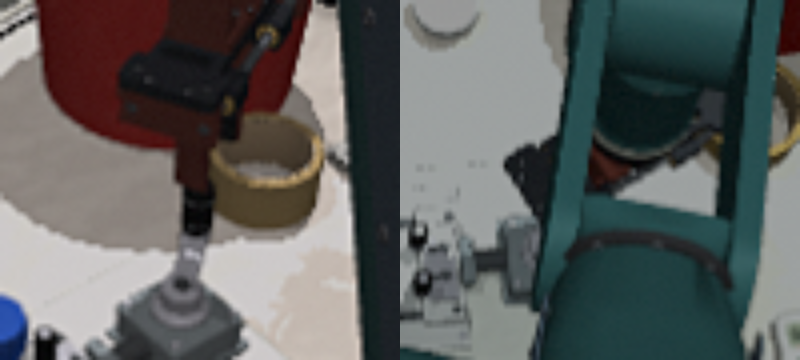

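The grip is at crop (198,208), just below the fingers, which are a few mm off as computed. I correct, descend and close.

>>> {"name": "step_arm", "arguments": {"steps": [0.43,3,3.5,0,0,0,0,0.43,0,0,0,0,0,0,0.43,0,0,15,0,0,0,0.43,0,0,15,0,0,0,0.43,0,0,15,0,0,0,0.43,0,0,10,0,0,0,0.43,0,0,5.5,0,0,0,0.43,0,0,0,0,0,0]}}

```text
time_s: 10.38
ee_pos: [0.5719, -0.1973, 0.1136]
tool_rot: [[0.96, 0.279, -0.001], [0.279, -0.96, 0.001], [-0.001, -0.001, -1.0]]
contact_force: [-1.0, 0.7, 0.2]
width: 0.0498
grasp_force: 0.0
```

>>> {"name": "step_arm", "arguments": {"steps": [1,0,0,0,0,0,0,1,0,0,0,0,0,0,1,0,0,0,0,0,0,1,0,0,0,0,0,0,1,0,0,0,0,0,0,1,0,0,0,0,0,0,1,0,0,0,0,0,0]}}

```text
time_s: 10.97
ee_pos: [0.572, -0.1959, 0.1152]
tool_rot: [[0.96, 0.279, -0.0], [0.279, -0.96, 0.003], [0.0, -0.003, -1.0]]
contact_force: [-1.3, 6.5, 4.9]
width: 0.0229
grasp_force: 30.0
```

```bash
python3 go.py
```

```text
10.9667 [ 0.572  -0.1959  0.1152] [[0.9603730120778156, 0.2787176243650856, -0.00040440186316078463], [0.27871765870266796, -0.9603691304175722, 0.0027568221377274565], [0.000379999851361449, -0.0027602915206472994, -0.9999961181878827]] [-25.5303  27.3342  92.4549   0.1526  60.3     48.2103] 0.02293499947883698 [-1.2783  6.4608  4.9299] 30.000948013630477
```

The grip is held at radius about 59 mm. I generate arc rows in tool axes (tool angle α = 16.2° − world angle, growing when clockwise).

```bash
cat > arc.py <<'E'
# usage: arc.py alpha0 step n  -> rows of tool x,y shift on the 60 mm circle; plus state on the circle
import sys
from h import *
np.set_printoptions(precision=1,suppress=True,linewidth=150)
a0,st,n=map(float,sys.argv[1:4]); A=np.array(list(map(float,sys.argv[4:6])) or [.543,-.1445])
a=np.radians(a0+st*np.arange(int(n)+1)); P=60*np.c_[np.cos(a),np.sin(a)]
print([(round(float(x),1),round(float(y),1)) for x,y in np.diff(P,axis=0)])
s=env.get_state(); R=np.array(s["tool_rot"]); d=np.array(s["ee_pos"])-[*A,s["ee_pos"][2]]; f=np.array(s["contact_force"])
u=d/np.linalg.norm(d); t=np.array([u[1],-u[0],0])
print("t %.2f r %.1f alpha %.1f z %.4f | Frad %.1f Ftan %.1f Fz %.1f w %.4f grip %.1f"%(s["time_s"],1e3*np.linalg.norm(d),np.degrees(np.arctan2(R[:,1]@d,R[:,0]@d)),s["ee_pos"][2],f@u,f@t,f[2],s["width"],s["grasp_force"]))
E
python3 arc.py 77 6 12
```

```text
[(-6.2, 1.1), (-6.3, 0.4), (-6.3, -0.2), (-6.2, -0.9), (-6.1, -1.5), (-5.9, -2.1), (-5.6, -2.8), (-5.3, -3.3), (-4.9, -3.9), (-4.5, -4.4), (-4.0, -4.8), (-3.5, -5.2)]
t 10.97 r 59.0 alpha 76.7 z 0.1152 | Frad -6.3 Ftan -2.1 Fz 4.9 w 0.0229 grip 30.0
```

>>> {"name": "step_arm", "arguments": {"steps": [1,-6.2,0,-1.5,0,0,0,1,-6.3,0.4,0,0,0,0,1,-6.3,-0.2,0,0,0,0,1,-6.2,-0.9,0,0,0,0,1,-6.1,-1.5,0,0,0,0,1,-5.9,-2.1,0,0,0,0]}}

```text
time_s: 11.47
ee_pos: [0.5374, -0.2035, 0.1155]
tool_rot: [[0.96, 0.278, 0.004], [0.278, -0.96, 0.001], [0.004, 0.0, -1.0]]
contact_force: [7.1, 2.0, -12.6]
width: 0.0227
grasp_force: 30.0
```

```bash
python3 arc.py 113 8 12
```

```text
[(-7.5, -3.8), (-6.9, -4.8), (-6.1, -5.7), (-5.3, -6.5), (-4.3, -7.2), (-3.3, -7.7), (-2.2, -8.1), (-1.0, -8.3), (0.1, -8.4), (1.3, -8.3), (2.4, -8.0), (3.5, -7.6)]
t 11.47 r 59.2 alpha 111.6 z 0.1155 | Frad -2.7 Ftan -6.9 Fz -12.6 w 0.0227 grip 30.0
```

Tracking well: tangential resistance is 7 N and the radial force is small. I continue, taking back 1 mm of height.

>>> {"name": "step_arm", "arguments": {"steps": [1,-7.5,-3.8,1,0,0,0,1,-6.9,-4.8,0,0,0,0,1,-6.1,-5.7,0,0,0,0,1,-5.3,-6.5,0,0,0,0,1,-4.3,-7.2,0,0,0,0,1,-3.3,-7.7,0,0,0,0,1,-2.2,-8.1,0,0,0,0,1,-1.0,-8.3,0,0,0,0,1,0.1,-8.4,0,0,0,0,1,1.3,-8.3,0,0,0,0,1,2.4,-8.0,0,0,0,0,1,3.5,-7.6,0,0,0,0]}}

```text
time_s: 12.47
ee_pos: [0.4833, -0.1324, 0.1154]
tool_rot: [[0.96, 0.28, -0.001], [0.28, -0.96, -0.003], [-0.002, 0.003, -1.0]]
contact_force: [-2.7, -7.7, -1.6]
width: 0.0232
grasp_force: 30.0
```

```bash
python3 arc.py 209 12 12
```

```text
[(7.2, -10.3), (9.2, -8.6), (10.8, -6.5), (11.9, -4.1), (12.4, -1.5), (12.5, 1.1), (12.0, 3.7), (11.0, 6.1), (9.5, 8.2), (7.5, 10.0), (5.3, 11.4), (2.8, 12.2)]
t 12.47 r 60.9 alpha -152.3 z 0.1154 | Frad 1.1 Ftan -8.1 Fz -1.6 w 0.0232 grip 30.0
```

>>> {"name": "step_arm", "arguments": {"steps": [1,7.2,-10.3,0,0,0,0,1,9.2,-8.6,0,0,0,0,1,10.8,-6.5,0,0,0,0,1,11.9,-4.1,0,0,0,0,1,12.4,-1.5,0,0,0,0,1,12.5,1.1,0,0,0,0,1,12.0,3.7,0,0,0,0,1,11.0,6.1,0,0,0,0,1,9.5,8.2,0,0,0,0,1,7.5,10.0,0,0,0,0,1,5.3,11.4,0,0,0,0,1,2.8,12.2,0,0,0,0]}}

```text
time_s: 13.47
ee_pos: [0.5966, -0.1183, 0.1153]
tool_rot: [[0.96, 0.279, -0.003], [0.279, -0.96, 0.004], [-0.002, -0.004, -1.0]]
contact_force: [-5.3, 6.8, 4.8]
width: 0.0231
grasp_force: 30.0
```

```bash
python3 arc.py 353 12 12
```

```text
[(0.2, 12.5), (-2.4, 12.3), (-4.9, 11.5), (-7.2, 10.3), (-9.2, 8.6), (-10.8, 6.5), (-11.9, 4.1), (-12.4, 1.5), (-12.5, -1.1), (-12.0, -3.7), (-11.0, -6.1), (-9.5, -8.2)]
t 13.47 r 59.7 alpha -9.8 z 0.1153 | Frad -1.8 Ftan -8.5 Fz 4.8 w 0.0231 grip 30.0
```

>>> {"name": "step_arm", "arguments": {"steps": [1,0.2,12.5,0,0,0,0,1,-2.4,12.3,0,0,0,0,1,-4.9,11.5,0,0,0,0,1,-7.2,10.3,0,0,0,0,1,-9.2,8.6,0,0,0,0,1,-10.8,6.5,0,0,0,0,1,-11.9,4.1,0,0,0,0,1,-12.4,1.5,0,0,0,0,1,-12.5,-1.1,0,0,0,0,1,-12.0,-3.7,0,0,0,0,1,-11.0,-6.1,0,0,0,0,1,-9.5,-8.2,0,0,0,0]}}

```text
time_s: 14.47
ee_pos: [0.5142, -0.1968, 0.1155]
tool_rot: [[0.961, 0.278, 0.006], [0.278, -0.961, -0.002], [0.005, 0.003, -1.0]]
contact_force: [9.6, 0.5, -9.4]
width: 0.0231
grasp_force: 30.0
```

```bash
python3 arc.py 137 12 12
```

```text
[(-7.5, -10.0), (-5.3, -11.4), (-2.8, -12.2), (-0.2, -12.5), (2.4, -12.3), (4.9, -11.5), (7.2, -10.3), (9.2, -8.6), (10.8, -6.5), (11.9, -4.1), (12.4, -1.5), (12.5, 1.1)]
t 14.47 r 59.7 alpha 135.0 z 0.1155 | Frad -5.1 Ftan -8.1 Fz -9.4 w 0.0231 grip 30.0
```

>>> {"name": "step_arm", "arguments": {"steps": [1,-7.0,-10.5,0.5,0,0,0,1,-5.3,-11.4,0,0,0,0,1,-2.8,-12.2,0,0,0,0,1,-0.2,-12.5,0,0,0,0,1,2.4,-12.3,0,0,0,0,1,4.9,-11.5,0,0,0,0,1,7.2,-10.3,0,0,0,0,1,9.2,-8.6,0,0,0,0,1,10.8,-6.5,0,0,0,0,1,11.9,-4.1,0,0,0,0,1,12.4,-1.5,0,0,0,0,1,12.5,1.1,0,0,0,0]}}

```text
time_s: 15.47
ee_pos: [0.5355, -0.0839, 0.1152]
tool_rot: [[0.96, 0.28, -0.004], [0.28, -0.96, -0.001], [-0.004, 0.0, -1.0]]
contact_force: [-7.4, -6.8, 7.0]
width: 0.0231
grasp_force: 30.0
```

```bash
python3 arc.py 281 12 12
```

```text
[(12.0, 3.7), (11.0, 6.1), (9.5, 8.2), (7.5, 10.0), (5.3, 11.4), (2.8, 12.2), (0.2, 12.5), (-2.4, 12.3), (-4.9, 11.5), (-7.2, 10.3), (-9.2, 8.6), (-10.8, 6.5)]
t 15.47 r 61.1 alpha -80.8 z 0.1152 | Frad -5.9 Ftan -8.2 Fz 7.0 w 0.0231 grip 30.0
```

>>> {"name": "step_arm", "arguments": {"steps": [1,12.0,4.7,0,0,0,0,1,11.0,6.1,0,0,0,0,1,9.5,8.2,0,0,0,0,1,7.5,10.0,0,0,0,0,1,5.3,11.4,0,0,0,0,1,2.8,12.2,0,0,0,0,1,0.2,12.5,0,0,0,0,1,-2.4,12.3,0,0,0,0,1,-4.9,11.5,0,0,0,0,1,-7.2,10.3,0,0,0,0,1,-9.2,8.6,0,0,0,0,1,-10.8,6.5,0,0,0,0]}}

```text
time_s: 16.47
ee_pos: [0.5831, -0.1877, 0.1152]
tool_rot: [[0.96, 0.278, 0.001], [0.278, -0.96, 0.004], [0.002, -0.003, -1.0]]
contact_force: [2.3, 9.6, 4.0]
width: 0.0229
grasp_force: 30.0
```

```bash
python3 arc.py 65 6 6
```

```text
[(-5.8, 2.4), (-6.0, 1.7), (-6.2, 1.1), (-6.3, 0.4), (-6.3, -0.2), (-6.2, -0.9)]
t 16.47 r 59.0 alpha 63.3 z 0.1152 | Frad -5.5 Ftan -8.2 Fz 4.0 w 0.0229 grip 30.0
```

>>> {"name": "step_arm", "arguments": {"steps": [1,-6.2,1.6,0,0,0,0,1,-6.0,1.7,0,0,0,0,1,-6.2,1.1,0,0,0,0,1,-6.3,0.4,0,0,0,0,1,-6.3,-0.2,0,0,0,0,1,-6.2,-0.9,0,0,0,0]}}

```text
time_s: 16.97
ee_pos: [0.5505, -0.2031, 0.1154]
tool_rot: [[0.96, 0.278, 0.006], [0.278, -0.96, 0.001], [0.006, 0.001, -1.0]]
contact_force: [7.6, 3.8, -2.8]
width: 0.023
grasp_force: 30.0
```

```bash
python3 arc.py 101 5 24
```

```text
[(-5.1, -1.2), (-5.0, -1.7), (-4.8, -2.1), (-4.6, -2.5), (-4.4, -2.9), (-4.1, -3.3), (-3.8, -3.6), (-3.5, -3.9), (-3.1, -4.2), (-2.7, -4.5), (-2.3, -4.7), (-1.9, -4.9), (-1.5, -5.0), (-1.0, -5.1), (-0.6, -5.2), (-0.1, -5.2), (0.3, -5.2), (0.8, -5.2), (1.2, -5.1), (1.7, -5.0), (2.1, -4.8), (2.5, -4.6), (2.9, -4.4), (3.3, -4.1)]
t 16.97 r 59.1 alpha 98.9 z 0.1154 | Frad -2.8 Ftan -8.0 Fz -2.8 w 0.0230 grip 30.0
```

>>> {"name": "step_arm", "arguments": {"steps": [1,-5.1,-1.2,0,0,0,0,1,-5.0,-1.7,0,0,0,0,1,-4.8,-2.1,0,0,0,0,1,-4.6,-2.5,0,0,0,0]}}

```text
time_s: 17.3
ee_pos: [0.5302, -0.2025, 0.1154]
tool_rot: [[0.96, 0.278, 0.007], [0.278, -0.96, -0.001], [0.006, 0.003, -1.0]]
contact_force: [8.8, 0.1, -6.1]
width: 0.023
grasp_force: 30.0
```

```bash
python3 arc.py 121 5 1
```

```text
[(-4.4, -2.9)]
t 17.30 r 59.4 alpha 118.6 z 0.1154 | Frad -2.0 Ftan -8.6 Fz -6.1 w 0.0230 grip 30.0
```

>>> {"name": "step_arm", "arguments": {"steps": [1,-4.4,-2.9,0,0,0,0,1,-4.1,-3.3,0,0,0,0,1,-3.8,-3.6,0,0,0,0]}}

```text
time_s: 17.55
ee_pos: [0.5157, -0.1975, 0.1154]
tool_rot: [[0.96, 0.279, 0.007], [0.279, -0.96, -0.003], [0.005, 0.005, -1.0]]
contact_force: [7.4, -2.7, -6.4]
width: 0.023
grasp_force: 30.0
```

```bash
python3 arc.py 136 5 1
```

```text
[(-3.5, -3.9)]
t 17.55 r 59.6 alpha 133.5 z 0.1154 | Frad -1.0 Ftan -7.8 Fz -6.4 w 0.0230 grip 30.0
```

Still running free at 13.55 rad, so I carry on.

>>> {"name": "step_arm", "arguments": {"steps": [1,-3.5,-3.9,0,0,0,0,1,-3.1,-4.2,0,0,0,0,1,-2.7,-4.5,0,0,0,0,1,-2.3,-4.7,0,0,0,0]}}

```text
time_s: 17.88
ee_pos: [0.4989, -0.185, 0.1154]
tool_rot: [[0.96, 0.279, 0.005], [0.279, -0.96, -0.005], [0.003, 0.006, -1.0]]
contact_force: [2.7, -8.4, -5.5]
width: 0.023
grasp_force: 30.0
```

```bash
python3 arc.py 156 5 1
```

```text
[(-1.9, -4.9)]
t 17.88 r 59.9 alpha 153.6 z 0.1154 | Frad 3.7 Ftan -8.0 Fz -5.5 w 0.0230 grip 30.0
```

>>> {"name": "step_arm", "arguments": {"steps": [1,-2.5,-4.6,0,0,0,0,1,-1.5,-5.0,0,0,0,0,1,-1.0,-5.1,0,0,0,0,1,-0.6,-5.2,0,0,0,0]}}

```text
time_s: 18.22
ee_pos: [0.4872, -0.1674, 0.1154]
tool_rot: [[0.96, 0.28, 0.003], [0.28, -0.96, -0.005], [0.002, 0.005, -1.0]]
contact_force: [1.4, -8.7, -3.7]
width: 0.0232
grasp_force: 30.0
```

```bash
python3 arc.py 176 5 1
```

```text
[(-0.1, -5.2)]
t 18.22 r 60.3 alpha 173.9 z 0.1154 | Frad 2.0 Ftan -8.6 Fz -3.7 w 0.0232 grip 30.0
```

>>> {"name": "step_arm", "arguments": {"steps": [1,-0.1,-5.2,0,0,0,0,1,0.3,-5.2,0,0,0,0,1,0.8,-5.2,0,0,0,0]}}

```text
time_s: 18.47
ee_pos: [0.4828, -0.1518, 0.1153]
tool_rot: [[0.96, 0.28, 0.002], [0.28, -0.96, -0.004], [0.0, 0.004, -1.0]]
contact_force: [-2.2, -8.5, -0.1]
width: 0.023
grasp_force: 30.0
```

```bash
python3 arc.py 191 5 1
```

```text
[(1.2, -5.1)]
t 18.47 r 60.6 alpha -170.7 z 0.1153 | Frad 3.2 Ftan -8.1 Fz -0.1 w 0.0230 grip 30.0
```

>>> {"name": "step_arm", "arguments": {"steps": [1,0.7,-5.1,0,0,0,0,1,1.7,-5.0,0,0,0,0,1,2.1,-4.8,0,0,0,0,1,2.5,-4.6,0,0,0,0]}}

```text
time_s: 18.8
ee_pos: [0.4836, -0.1308, 0.1153]
tool_rot: [[0.96, 0.28, 0.0], [0.28, -0.96, -0.004], [-0.001, 0.004, -1.0]]
contact_force: [-2.3, -6.9, 1.3]
width: 0.0229
grasp_force: 30.0
```

```bash
python3 arc.py 211 5 12
```

```text
[(2.9, -4.4), (3.3, -4.1), (3.6, -3.8), (3.9, -3.5), (4.2, -3.1), (4.5, -2.7), (4.7, -2.3), (4.9, -1.9), (5.0, -1.5), (5.1, -1.0), (5.2, -0.6), (5.2, -0.1)]
t 18.80 r 60.9 alpha -150.8 z 0.1153 | Frad 0.6 Ftan -7.2 Fz 1.3 w 0.0229 grip 30.0
```

>>> {"name": "step_arm", "arguments": {"steps": [1,2.9,-4.4,0,0,0,0,1,3.3,-4.1,0,0,0,0,1,3.6,-3.8,0,0,0,0]}}

```text
time_s: 19.05
ee_pos: [0.489, -0.116, 0.1153]
tool_rot: [[0.96, 0.28, -0.001], [0.28, -0.96, -0.003], [-0.002, 0.003, -1.0]]
contact_force: [-4.2, -6.4, 3.7]
width: 0.0226
grasp_force: 30.0
```

```bash
python3 arc.py 226 5 1
```

```text
[(3.9, -3.5)]
t 19.05 r 61.1 alpha -135.9 z 0.1153 | Frad 0.8 Ftan -7.6 Fz 3.7 w 0.0226 grip 30.0
```

>>> {"name": "step_arm", "arguments": {"steps": [1,3.9,-3.5,0,0,0,0,1,4.2,-3.1,0,0,0,0,1,4.5,-2.7,0,0,0,0]}}

```text
time_s: 19.3
ee_pos: [0.4976, -0.1035, 0.1152]
tool_rot: [[0.96, 0.28, -0.002], [0.28, -0.96, -0.003], [-0.003, 0.002, -1.0]]
contact_force: [-7.1, -8.0, 6.8]
width: 0.0226
grasp_force: 30.0
```

```bash
python3 arc.py 241 5 1
```

```text
[(4.7, -2.3)]
t 19.30 r 61.2 alpha -121.6 z 0.1152 | Frad -0.1 Ftan -10.7 Fz 6.8 w 0.0226 grip 30.0
```

Resistance is rising (10.7 N). I take a small further step to confirm.

>>> {"name": "step_arm", "arguments": {"steps": [1,2.8,-1.4,0,0,0,0,1,2.9,-1.2,0,0,0,0]}}

```text
time_s: 19.47
ee_pos: [0.5017, -0.0993, 0.1152]
tool_rot: [[0.96, 0.281, -0.004], [0.281, -0.96, -0.003], [-0.004, 0.002, -1.0]]
contact_force: [-9.3, -7.4, 8.4]
width: 0.0226
grasp_force: 30.0
```

```bash
python3 arc.py 247 3 3
```

```text
[(2.9, -1.2), (3.0, -1.0), (3.0, -0.8)]
t 19.47 r 61.2 alpha -116.1 z 0.1152 | Frad 0.8 Ftan -11.9 Fz 8.4 w 0.0226 grip 30.0
```

Resistance is clearly up, 11.9 N against about 8 N free, so I stop here and hold.

>>> {"name": "step_arm", "arguments": {"steps": [1,0,0,0,0,0,0,1,0,0,0,0,0,0,1,0,0,0,0,0,0,1,0,0,0,0,0,0]}}

```text
time_s: 19.8
ee_pos: [0.5021, -0.099, 0.1152]
tool_rot: [[0.96, 0.28, -0.003], [0.28, -0.96, -0.002], [-0.003, 0.001, -1.0]]
contact_force: [-6.9, -5.8, 7.2]
width: 0.023
grasp_force: 30.0
```

```bash
python3 arc.py 247 3 1
```

```text
[(2.9, -1.2)]
t 19.80 r 61.2 alpha -115.7 z 0.1152 | Frad 0.4 Ftan -9.0 Fz 7.2 w 0.0230 grip 30.0
```

>>> {"name": "step_arm", "arguments": {"steps": [1,-1.3,0.6,0,0,0,0,0.45,0,0,0,0,0,0,0.45,0,0,0,0,0,0,0.45,0,0,0,0,0,0,0.45,0,0,0,0,0,0,0.45,0,0,0,0,0,0,0.45,0,0,0,0,0,0,0.45,0,0,-15,0,0,0,0.45,0,0,-30,0,0,0,0.45,0,0,-40,0,0,0,0.45,0,0,-40,0,0,0,0.45,0,0,0,0,0,0]}}

```text
time_s: 20.8
ee_pos: [0.5072, -0.1003, 0.247]
tool_rot: [[0.96, 0.279, 0.012], [0.279, -0.96, -0.004], [0.011, 0.007, -1.0]]
contact_force: [1.2, -0.5, -0.1]
width: 0.0483
grasp_force: 0.0
```

```bash
python3 go.py x; python3 - <<'E'
from h import *
d=env.get_image("scene")
cv2.imwrite("pics/end.png",cv2.resize(d["img"][130:290,210:370],None,fx=3.5,fy=3.5))
im=d["img"].astype(int);b,g,r=im[...,0],im[...,1],im[...,2]
m=((b>g*1.5)&(b>r*2)&(b>60)).astype(np.uint8); k,_,st,c=cv2.connectedComponentsWithStats(m)
print([(st[i],c[i],onz(d,c[i],.165)) for i in range(1,k) if st[i,4]>30])
E
```

```text
20.8 [ 0.5072 -0.1003  0.247 ]  [-18.8461  11.9847  95.3043   0.0096  71.9774  54.9376] 0.04829293990490973 [ 1.2365 -0.5132 -0.1367] 0.0
[(array([383, 153,   5,  10,  39], dtype=int32), array([384.84615385, 157.56410256]), array([ 0.42291778, -0.2742481 ,  0.165     ])), (array([193, 178,  46,  25, 350], dtype=int32), array([216.96285714, 190.54571429]), array([0.66380321, 0.1158951 , 0.165     ])), (array([262, 180,  17,  18, 255], dtype=int32), array([270.17647059, 188.26666667]), array([0.57074218, 0.01965608, 0.165     ]))]
```

View pics/end.png

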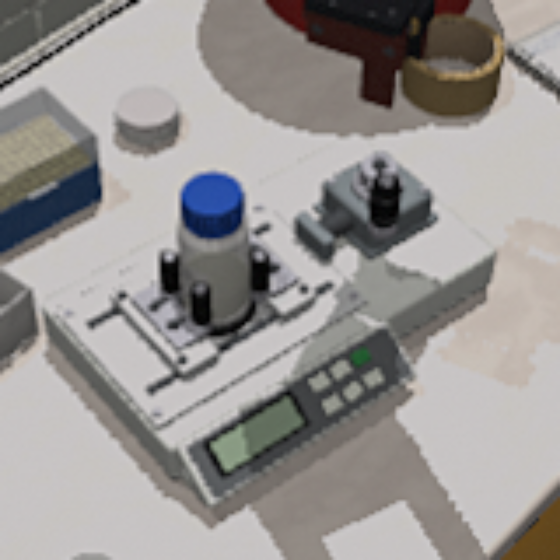

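The bottle stands upright between the closed posts, with its cap at crop (212,203). The grip is free at (385,195) and the gripper is clear above it. I let the arm settle and hand in.

>>> {"name": "step_arm", "arguments": {"steps": [0.45,0,0,0,0,0,0,0.45,0,0,0,0,0,0,0.45,0,0,0,0,0,0,0.45,0,0,0,0,0,0]}}

```text
time_s: 21.18
ee_pos: [0.5016, -0.0985, 0.238]
tool_rot: [[0.96, 0.279, -0.003], [0.279, -0.96, 0.001], [-0.003, -0.002, -1.0]]
contact_force: [-0.3, 0.3, 0.1]
width: 0.0482
grasp_force: 0.0
```

```bash
python3 -c "
from workcell import env
print(env.hand_in())"
```

```text
the job is handed in; nothing more can be done
None
```

I handed the job in at 21 s and no verdict came back: the bottle stands upright between the closed posts, I wound the crank in one run to about 15.5 rad (push 11.9 N against about 8 N free) and let go, and the arm never went near the other bottles or the timer.

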